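# Take the test weight off the bench safety hook

### The job

Unhook the steel test weight from the red safety hook and stand it upright in the cardboard tray. Use the weight's own cross pin, not the fingers, to press the sprung keeper fully back against its stop, then lift the pin out past the hook's lip so that the keeper snaps shut behind it. Do not force the keeper or jam the weight on the hook, set the weight gently down on the tray's floor before letting go, and leave the other things on the bench where they are.

Things in the scene. Friction and masses are not known exactly. Their poses are not given: they have to be found in the camera images.
- hook_seat (a point): Where the axis of the seated pin lies in the fixed hook, 165 mm above the bench. z up, y along the pin, +x from the nose back to the post. In mm from here: hook is two red plates, together 20 wide (y +-10); flat seat carries the pin at z 0; nose upright has its inner face at x -8; hinge lug below is the hook's lowest part, z -29; nothing of the stand is higher than z 25.
- hook_lip (a point): Rounded end of the lip that overhangs the seat from the nose. In mm from hook_seat: x 3.5, z 12.75; the lip spans z 8.5 to 17. A pin passes straight up by it only at x 9.5 or more; once the pin axis is above z 23 it may be drawn away to -x over the nose.
- hook_stand: The bolted-down stand. Origin on the bench straight below hook_seat, same axes. Dark base plate x -40 to 95, y +-40, 12 mm thick; grey post at x 57 to 75, y +-15, about 150 mm high, carries the hook.
- keeper (a joint): Sprung steel leaf, 8 mm wide, upright between the red plates, hinged along y at x 13, z -24 mm of hook_seat, top at z 25. 0 = closed (face at x 7.5: a seated pin can move from x -2 to 1.5); grows as it leans to the post (+x), hard stop at 0.44 rad. The seated pin needs about 5 N to start it, 9 N at the stop, met with the pin at about x 11.6. Springs shut by itself.
- weight_pin (a point): Middle of the test weight's cross pin (12 mm diameter, along its y), 0.35 kg in all, give or take a quarter. The pin joins two dark upright cheeks, 24 mm wide (x), flat outer faces 60 mm apart (y), reaching 14 mm above the pin axis: grasp across them at the pin from above, fingers either side of the hook. Starts hanging upright by the pin in the seat, yaw as the hook's to 0.05 rad.
- weight_foot (a point): Centre of the flat round foot of the test weight, 124 mm below the pin axis; body 46 mm diameter, 42 mm high. Between the cheeks (48 mm inside) the clevis is open for 66 mm below the pin axis, down to a cross bar 24 x 60 mm.
- kraft_tray: Small open cardboard-brown tray, loose and light, 66 (x) x 130 (y) x 42 mm high, walls and floor 2 mm. Origin at the centre of its underside, its long side along its own y.
- tape_measure: Bystander: yellow and black tape measure, 32 x 77 x 68 mm, origin at the centre of its underside.
- grease_tin: Bystander: small white tin with a blue lid, 68 mm diameter, 56 mm high, origin at the centre of its underside.
- blue_tape: Bystander: flat roll of blue tape, 84 mm diameter, 19 mm high, origin at the centre of its underside.
Things that resemble listed ones, but are neither listed nor needed, are in the scene too. Of the things that look like the part that bears weight_pin, the largest one is meant.

How it is judged:
On the way, in this order (a step that is already met when the one before it is completed fails the run):
1. the keeper is pressed fully back by the weight's pin while the pin is still down in the hook (value of joint keeper above 0.4 rad and contact force between test_weight and keeper above 1.5 N and z of weight_pin in the frame of hook_seat below 0.005 m), for 0.2 s.
2. the weight is clear of the hook and the keeper has snapped shut (distance between weight_pin and hook_seat above 0.05 m and value of joint keeper below 0.06 rad and contact force between test_weight and hook_stand below 0.2 N), for 0.1 s.
3. the weight is set down: its foot is on the tray's floor (within 5 mm) while the fingers still hold it (z of weight_foot in the frame of kraft_tray between -0.003 and 0.007 m and horizontal distance between weight_foot and kraft_tray below 0.075 m and contact force between the fingers and test_weight above 1 N), for 0.05 s.
At the end, for the whole second after the job is handed in: The weight stands upright (within 0.1 rad) and at rest with its foot down on the floor of the tray (within 8 mm of the tray's underside), the tray flat on the bench, and the keeper is shut (under 0.06 rad) (x of weight_foot in the frame of kraft_tray between -0.031 and 0.031 m and y of weight_foot in the frame of kraft_tray between -0.063 and 0.063 m and z of weight_foot in the frame of kraft_tray below 0.008 m and angle between each of weight_pin, kraft_tray's own z axis and vertical below 0.1 rad and height (world z) of kraft_tray between -0.01 and 0.01 m and linear speed of test_weight below 0.02 m/s and value of joint keeper below 0.06 rad); the robot touches nothing.
It fails at once if the keeper is forced: the weight presses on it with more than 20 N (contact force between test_weight and keeper above 20 N).
It fails at once if the weight is jammed on the hook: over 40 N on hook and keeper together (contact force between test_weight and hook_stand above 40 N).
It fails at once if the robot itself pushes on the hook, stand or keeper (over 2 N) (contact force between any of the fingers, the arm and hook_stand above 2 N).
It fails at once if the weight is slammed into the tray (over 50 N) (contact force between test_weight and kraft_tray above 50 N).
It fails at once if another thing on the bench is shifted by more than 15 mm (distance of any of tape_measure, grease_tin, blue_tape from where it was at the start of the episode above 0.015 m).
It also fails if it takes over 72 s, if anything falls off the work surface, if the arm or the gripper's body presses on something with over 40 N, if the wrist force passes 120 N, or if a joint passes its speed limit or range.

### The arm

A 7-joint arm with a two-finger parallel gripper is mounted at the origin on a cart in front of the work surface, level with it; the furniture and walls round the work are solid. World frame = base frame: x ahead of the robot, y to its left, z up, the work surface at z = 0. Lengths are in m, angles in rad, forces in N, time in s.
With the tool pointing down it reaches from about 0.375 to 0.925 m from the base axis. Payload 3.1 kg.
Tool frame: the origin (TCP) lies between the finger pads; the fingertips stand 19 mm ahead of it and the grasp point (between the pads) is the TCP; z points along the fingers, y is the direction in which the jaws open and shut (so a half turn about z gives the same grasp; the last joint's range is limited). The gripper opens to 85 mm and grips with 20 to 120 N. Pads are 22 mm wide; open, the fingers measure 114 mm over their backs; the gripper's body (76 mm by 85 mm) begins 54 mm behind the grasp point. The pads swing forward as they close: fully open they stand 13 mm farther back than shut.
Start: joints at [-1.317, 0.383, 0.044, 1.598, -0.018, 1.161, -0.05], TCP at [0.224, 0.61, 0.211] pointing down, gripper open.
Joint ranges: [-2.61, 2.61], [-0.41, 2.15], [-1.48, 1.57], [0, 2.5], [-1.57, 4.71], [0.05, 1.97], [-2.85, 2.85]. Speed limits (rad/s): [2.79, 2.79, 3.14, 3.14, 3.14, 3.14, 3.14].

### API

Orientations are given as a unit quaternion [x, y, z, w].
In Python, from bench import move_ptp, movel, move_j, move_gripper, pause, inverse_kinematics, read_camera, camera_params, MotionError, sign_off, look_for, tip_of, read_time_s, read_qpos, read_joint_vel, read_effort, read_eef_pos, read_tcp_rot, read_ft_force, read_ft_torque, read_finger_gap gives the robot as it stands. Calls block until the motion is done:
- move_ptp(position, orientation): joint-space move of the TCP to a pose.
- movel(position, orientation=None, speed=0.15): straight line of the TCP; orientation=None keeps the orientation; speed is the mean speed in m/s.
- move_j(angles): joint-space move.
- move_gripper(opening, effort=None): finger opening in m; effort is the grip in N (None keeps the last); returns when the fingers have stopped.
- pause(seconds).
- inverse_kinematics(position, orientation): joint angles nearest the present ones, or None.
- read_camera(name): name is "scene" or "side" or "wrist"; returns the picture (480x640x3 uint8, red, green, blue); there is no depth.
- camera_params(name): a dict with "K" (3x3 intrinsics, pixels), "camera_from_world" (4x4, takes a point from world to camera coordinates). Camera axes: x right, y down, z forward; pixel columns grow to the right and rows downward; lengths in m; the calibration is good to about 2 mm. A picture is of the moment at which its call begins: read the wrist's pose just before it. camera_params takes no time and is no camera call; for the wrist camera it gives the pose at the moment of the call.
A pose or a line that the arm cannot do raises MotionError and nothing moves.
- sign_off(): hands the job in, once; it reports no verdict.
Trained networks look in the newest picture that a camera, given by its name, has taken for a name from the list of things; names that differ only in an ending like _2 or _b are one class to them, and where a whole thing is asked for, a point or a joint stands for the part that bears it (a point fixed in the world has none). Each returns a list of dicts, best first, with "confidence" (0 to 1); they miss things now and then, are a little off and sometimes report something else, mostly with a low value. They report only what shows in the picture. A call takes as long as a camera call. They do not tell look-alikes from the thing itself.
- look_for(camera, name): "at" ([column, row] in pixels, amid what is visible of it).
- tip_of(camera, name): "at" ([column, row] in pixels: a listed point, or the origin of a listed thing).
Readings, each from a call of its own:
- read_time_s(): time.
- read_qpos(): joint angles.
- read_joint_vel(): joint speeds.
- read_effort(): joint torques, N m.
- read_eef_pos(): TCP position.
- read_tcp_rot(): TCP orientation.
- read_ft_force(): force on the tool from outside, world axes, zero at the start.
- read_ft_torque(): the same for the moment, N m.
- read_finger_gap(): finger opening in m.
Only numpy, scipy, OpenCV 4.12 (cv2) and the standard library are available. Lean on these libraries where they do the work, as an engineer would, in place of code of your own. Each camera call takes 0.05 s, during which the arm holds its last target. There are 200 camera calls.

## Working session

There is one attempt and no reset: what is moved stays moved. The work goes in short steps, each a Python script; the robot and the scene stay as the last script left them, time stands still between calls to the robot, and variables do not carry over. Pictures are saved under pics/ and viewed, about 8 in all and at most 12, crops included, and the job is handed in when it is done.

```bash
mkdir -p pics; ls
cat > h.py <<'E'
import numpy as np, cv2
from bench import *
def P(c):
    d=camera_params(c); return np.array(d["K"]),np.array(d["camera_from_world"])
def ray(c,uv):
    K,T=P(c); R,t=T[:3,:3],T[:3,3]
    return -R.T@t, R.T@np.linalg.solve(K,[uv[0],uv[1],1.])
def onz(c,uv,z):
    o,d=ray(c,uv); return o+d*(z-o[2])/d[2]
def tri(obs):
    A=np.zeros((3,3));b=np.zeros(3)
    for c,uv in obs:
        o,d=ray(c,uv); d/=np.linalg.norm(d); M=np.eye(3)-np.outer(d,d); A+=M;b+=M@o
    return np.linalg.solve(A,b)
def proj(c,p):
    K,T=P(c); q=K@(T[:3,:3]@np.asarray(p)+T[:3,3]); return q[:2]/q[2]
def save(c,n): 
    im=read_camera(c); cv2.imwrite(f"pics/{n}.png",im[:,:,::-1]); return im
E
python3 - <<'E'
from h import *
np.set_printoptions(precision=3,suppress=True)
for c in("scene","side"):
    save(c,c+"0")
    o,d=ray(c,(320,240)); print(c,o,d)
    for n in("hook_seat","hook_lip","weight_pin","weight_foot","hook_stand","kraft_tray","tape_measure","grease_tin","blue_tape"):
        print(n,[(np.round(r["at"]).tolist(),round(r["confidence"],2)) for r in tip_of(c,n)[:4]])
print(read_tcp_rot(),read_eef_pos(),read_time_s())
E
```

```text
pics
scene [0.114 0.192 0.486] [ 0.605 -0.681 -0.414]
hook_seat [([390.0, 239.0], 0.8)]
hook_lip [([390.0, 231.0], 0.74)]
weight_pin [([323.0, 292.0], 0.76), ([390.0, 239.0], 0.64)]
weight_foot [([322.0, 339.0], 0.9), ([389.0, 234.0], 0.69), ([365.0, 362.0], 0.59), ([383.0, 310.0], 0.57)]
hook_stand [([382.0, 330.0], 0.66)]
kraft_tray [([258.0, 382.0], 0.88)]
tape_measure [([222.0, 312.0], 0.63)]
grease_tin [([426.0, 292.0], 0.95), ([258.0, 384.0], 0.41)]
blue_tape [([309.0, 293.0], 0.95)]
side [ 0.47  -1.15   0.419] [ 0.195  0.905 -0.379]
hook_seat [([245.0, 214.0], 0.88)]
hook_lip [([246.0, 211.0], 0.84)]
weight_pin [([227.0, 240.0], 0.93), ([275.0, 238.0], 0.88), ([246.0, 215.0], 0.61), ([276.0, 354.0], 0.24)]
weight_foot [([278.0, 278.0], 0.94), ([232.0, 280.0], 0.86)]
hook_stand [([254.0, 304.0], 0.58)]
kraft_tray [([267.0, 251.0], 0.92), ([246.0, 213.0], 0.25)]
tape_measure [([360.0, 259.0], 0.76)]
grease_tin [([278.0, 354.0], 0.95)]
blue_tape [([356.0, 292.0], 0.9)]
[0.175 0.985 0.    0.   ] [0.224 0.61  0.211] 1.0
```

View pics/scene0.png

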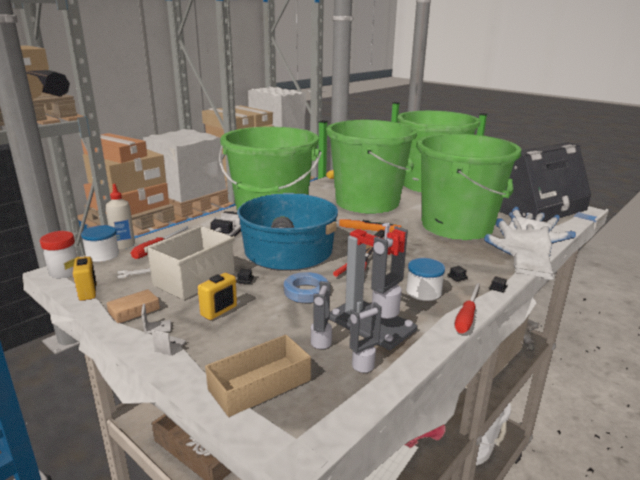

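View pics/side0.png

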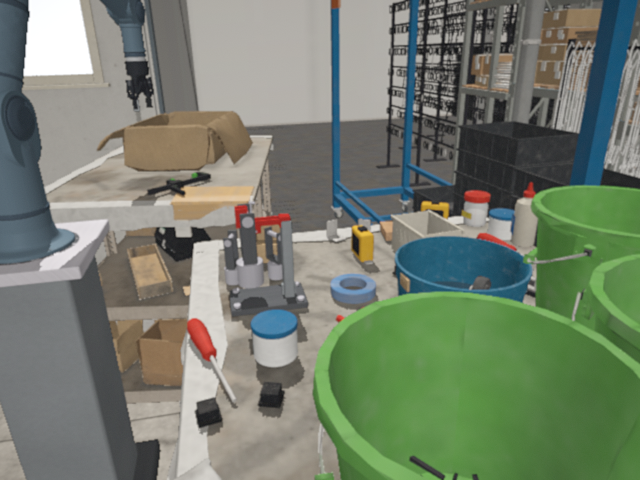

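The scene picture shows the stand: red hook at (390,235), post at (358,265), and the hanging weight's foot at (387,300). Two smaller look-alikes stand nearby at (321,318) and (364,338), and the tray is at (258,375). In the side picture the nose is on the left and the post on the right, so hook +x is roughly world +x. Next I'll triangulate and plan a wrist look from above.

Run:
```python
from h import *
np.set_printoptions(precision=3,suppress=True)
seat=tri([("scene",(390,239)),("side",(245,214))]); print("seat",seat, onz("scene",(390,239),.165),onz("side",(245,214),.165))
print("tray",tri([("scene",(258,382)),("side",(267,251))]),onz("scene",(258,382),0))
print("tray rim corners",[onz("scene",p,.042)for p in((208,372),(293,341),(310,371),(222,405))])
print("stand",onz("scene",(382,330),0),onz("side",(254,304),0))
print("post top",onz("scene",(358,238),.15),onz("side",(288,222),.15))
for n,p,q in(("tape",(222,312),(360,259)),("tin",(426,292),(278,354)),("blue",(309,293),(356,292))): print(n,onz("scene",p,0),onz("side",q,0))
print("decoy feet",onz("scene",(321,343),0),onz("scene",(363,367),0))
print("decoy top",[proj("scene",onz("scene",(321,343),0)+[0,0,h]) for h in(.1,.13)],[proj("scene",onz("scene",(363,367),0)+[0,0,h]) for h in(.1,.13)])
K,T=P("wrist"); o,d=ray("wrist",(320,240)); print("wrist",o,d,ray("wrist",(320,480))[1]-d, K)
from scipy.spatial.transform import Rotation as R
Rt=R.from_quat(read_tcp_rot()).as_matrix(); print(Rt, Rt.T@(o-read_eef_pos()), Rt.T@d)
for yaw in(-.4,0,.4):
  for z in (.165,.3,.4):
    q=(R.from_euler("z",yaw)*R.from_quat([1,0,0,0])).as_quat(); print(yaw,z,inverse_kinematics([*seat[:2],z],q))
```

```text
seat [ 0.503 -0.407  0.168] [ 0.508 -0.413  0.165] [ 0.504 -0.397  0.165]
tray [ 0.558 -0.181  0.001] [ 0.561 -0.182  0.   ]
tray rim corners [array([ 0.586, -0.118,  0.042]), array([ 0.552, -0.244,  0.042]), array([ 0.488, -0.212,  0.042]), array([ 0.523, -0.091,  0.042])]
stand [ 0.507 -0.409 -0.   ] [ 0.506 -0.414  0.   ]
post top [ 0.566 -0.409  0.15 ] [ 0.574 -0.415  0.15 ]
tape [ 0.745 -0.262  0.   ] [ 0.745 -0.278 -0.   ]
tin [ 0.519 -0.569  0.   ] [ 0.528 -0.571  0.   ]
blue [ 0.679 -0.414  0.   ] [ 0.695 -0.416  0.   ]
decoy feet [ 0.557 -0.312 -0.   ] [ 0.471 -0.31   0.   ]
decoy top [array([321.911, 288.603]), array([322.204, 271.125])] [array([366.404, 309.983]), array([367.503, 291.571])]
wrist [0.146 0.64  0.373] [ 0.303 -0.124 -0.945] [ 0.635 -0.233  0.228] [[336.393   0.    324.067]
 [  0.    336.393 237.221]
 [  0.      0.      1.   ]]
[[-0.939  0.345  0.   ]
 [ 0.345  0.939  0.   ]
 [-0.     0.    -1.   ]] [ 0.083  0.002 -0.162] [-0.327 -0.013  0.945]
-0.4 0.165 [-0.177  0.707  1.151  1.684 -0.686  1.214 -0.829]
-0.4 0.3 [-0.185  0.535  1.154  1.535 -0.493  1.395 -0.966]
-0.4 0.4 [-0.164  0.469  1.153  1.375 -0.426  1.565 -1.023]
0 0.165 [-0.177  0.707  1.151  1.684 -0.686  1.214 -0.429]
0 0.3 [-0.185  0.535  1.154  1.535 -0.493  1.395 -0.566]
0 0.4 [-0.164  0.469  1.153  1.375 -0.426  1.565 -0.623]
0.4 0.165 [-0.177  0.707  1.151  1.684 -0.686  1.214 -0.029]
0.4 0.3 [-0.185  0.535  1.154  1.535 -0.493  1.395 -0.166]
0.4 0.4 [-0.164  0.469  1.153  1.375 -0.426  1.565 -0.223]
```

Run:
```python
from h import *
np.set_printoptions(precision=3,suppress=True)
p=read_eef_pos(); movel([p[0],p[1],.42],speed=.25)
q=np.array(read_qpos()); print(q)
q[0]+=1.9; move_j(q.tolist()); print(read_eef_pos(),read_qpos())
move_ptp([.505,-.36,.40],[1,0,0,0]); print(read_eef_pos(),read_qpos(),read_time_s(),read_ft_force())
save("wrist","w1")
for n in("hook_seat","hook_lip","weight_pin","hook_stand","kraft_tray"):
    for f in (tip_of,look_for): print(n,[(np.round(r["at"],1).tolist(),round(r["confidence"],2)) for r in f("wrist",n)[:3]])
for n,z in(("hook_seat",.165),("hook_lip",.17775),("weight_pin",.165),("kraft_tray",0)):
    r=tip_of("wrist",n)
    for k in r[:3]: print(n,onz("wrist",k["at"],z))
```

```text
[-1.325  0.293  0.057  1.297 -0.016  1.555 -0.051]
[ 0.505 -0.408  0.418] [ 0.574  0.293  0.056  1.297 -0.017  1.555 -0.051]
[ 0.505 -0.36   0.4  ] [ 0.44   0.231  0.139  1.412 -0.032  1.5   -0.992] 6.5583 [-0.091  0.519 -0.058]
hook_seat [([365.0, 198.0], 0.55)]
hook_seat [([356.7, 151.6], 0.63)]
hook_lip [([366.8, 196.1], 0.61)]
hook_lip [([358.8, 153.7], 0.67)]
weight_pin [([289.2, 144.6], 0.96), ([292.0, 206.6], 0.86), ([364.2, 198.6], 0.66)]
weight_pin [([355.5, 194.8], 0.93), ([291.6, 147.7], 0.75), ([295.3, 198.6], 0.72)]
hook_stand [([354.1, 176.4], 0.78)]
hook_stand [([360.1, 151.9], 0.61)]
kraft_tray [([212.9, 141.1], 0.62)]
kraft_tray [([208.2, 144.4], 0.57)]
hook_seat [ 0.502 -0.407  0.165]
hook_lip [ 0.507 -0.408  0.178]
weight_pin [ 0.564 -0.318  0.165]
weight_pin [ 0.491 -0.319  0.165]
weight_pin [ 0.501 -0.406  0.165]
kraft_tray [ 0.559 -0.179  0.   ]
```

View pics/w1.png

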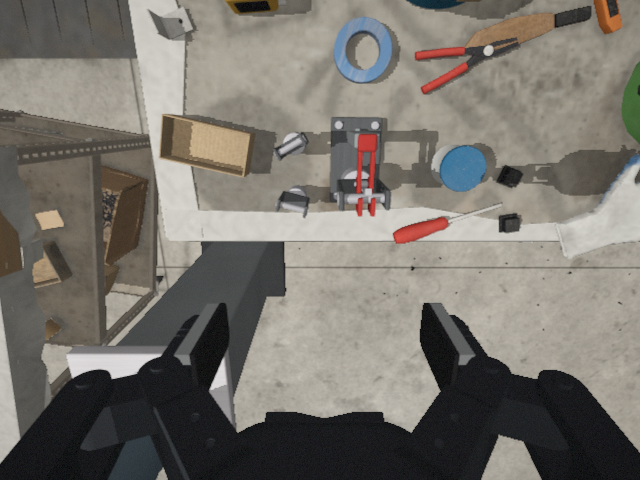

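The wrist picture has +x up and +y to the left. It shows the hook plates nearly along world x at (367,140)-(366,214), the weight's cheeks around (350-385,193), and the tray at (205,145). I'll take one closer look for yaw.

Run:
```python
from h import *
np.set_printoptions(precision=4,suppress=True)
movel([.545,-.37,.32],speed=.25)
im=save("wrist","w2")
for n,z in(("hook_seat",.165),("hook_lip",.17775),("weight_pin",.165),("kraft_tray",0)):
    for k in tip_of("wrist",n)[:3]: print(n,np.round(k["at"],1),round(k["confidence"],2),onz("wrist",k["at"],z))
a=proj("wrist",[.53,-.407,.165]);b=proj("wrist",[.56,-.18,.04]); print(a,b)
def crop(c,w,h):
    x,y=int(c[0]-w/2),int(c[1]-h/2); x=max(x,0);y=max(y,0); print("crop",x,y); return cv2.resize(im[y:y+h,x:x+w,::-1],(400,600) if w<h else (400,600),interpolation=cv2.INTER_CUBIC)
cv2.imwrite("pics/w2c.png",np.hstack([crop(a,120,180),crop(b,160,240)]))
```

```text
hook_seat [362.4 252.2] 0.78 [ 0.5032 -0.4089  0.165 ]
hook_lip [361.8 254.5] 0.63 [ 0.5057 -0.407   0.1777]
weight_pin [277.7 250.3] 0.96 [ 0.5054 -0.3226  0.165 ]
weight_pin [359.  256.1] 0.68 [ 0.4989 -0.4056  0.165 ]
weight_pin [363.1 251.2] 0.67 [ 0.5043 -0.4096  0.165 ]
kraft_tray [193.5 172.7] 0.98 [ 0.5614 -0.1835  0.    ]
kraft_tray [365.2 254.3] 0.58 [ 0.436  -0.4337  0.    ]
[361.667  227.0977] [179.9111 177.9572]
crop 301 137
crop 99 57
```

View pics/w2c.png

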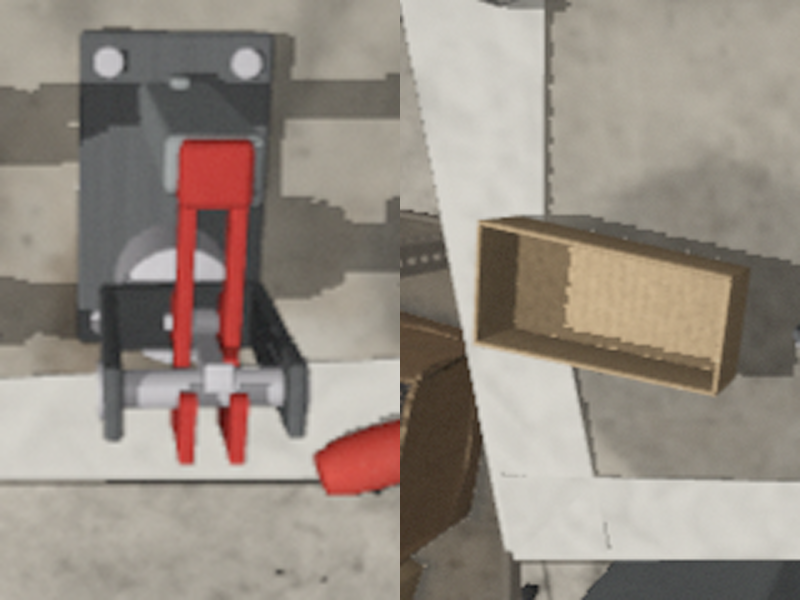

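Run:
```python
from h import *
np.set_printoptions(precision=4,suppress=True)
L=lambda u,v:(301+u/3.3333-.35,137+v/3.3333-.35)
Rr=lambda u,v:(99+(u-400)/2.5-.3,57+v/2.5-.3)
print("red top",onz("wrist",L(217,172),.19),"front",onz("wrist",L(211,440),.18))
print("bolts",onz("wrist",L(109,62),.014),onz("wrist",L(247,62),.014))
print("base",onz("wrist",L(81,32),.012),onz("wrist",L(272,32),.012),onz("wrist",L(79,340),.012))
print("pin",onz("wrist",L(125,389),.170),onz("wrist",L(277,387),.170))
print("cheektop L out",onz("wrist",L(104,438),.179),"R out",onz("wrist",L(305,432),.179))
t=np.array([onz("wrist",Rr(*p),.042) for p in((480,219),(748,268),(717,394),(476,343))]); print(t, t.mean(0),np.linalg.norm(np.roll(t,-1,0)-t,axis=1))
```

```text
red top [ 0.5734 -0.4064  0.19  ] front [ 0.4916 -0.409   0.18  ]
bolts [ 0.5868 -0.3827  0.014 ] [ 0.5868 -0.4393  0.014 ]
base [ 0.5986 -0.3712  0.012 ] [ 0.5986 -0.4492  0.012 ] [ 0.4657 -0.3704  0.012 ]
pin [ 0.504  -0.3837  0.17  ] [ 0.5046 -0.4296  0.17  ]
cheektop L out [ 0.4919 -0.3773  0.179 ] R out [ 0.4937 -0.4369  0.179 ]
[[ 0.6029 -0.1242  0.042 ]
 [ 0.5784 -0.2583  0.042 ]
 [ 0.5111 -0.236   0.042 ]
 [ 0.5392 -0.1104  0.042 ]] [ 0.5579 -0.1822  0.042 ] [0.1364 0.0709 0.1287 0.0652]
```

Run:
```python
from h import *
np.set_printoptions(precision=4,suppress=True)
move_gripper(.085,50)
movel([.5035,-.4075,.25],speed=.2); movel([.5035,-.4075,.161],speed=.08)
print(read_ft_force(),read_eef_pos(),read_finger_gap())
save("side","s1a")
move_gripper(.05,50); pause(.3)
print(read_ft_force(),read_ft_torque(),read_eef_pos(),read_finger_gap(),read_time_s())
im=save("wrist","w3"); im2=save("side","s1")
a=im[120:420,120:520,::-1]; b=im2[130:330,160:360,::-1]
cv2.imwrite("pics/g1.png",np.hstack([a,cv2.resize(b,(300,300))]))
```

```text
[ 0.0771 -0.508   0.7094] [ 0.504  -0.408   0.1619] 0.0850967970856744
[ 0.0962 -0.0261  0.4121] [-0.0306 -0.0035 -0.0034] [ 0.5035 -0.4075  0.161 ] 0.05022606784953532 10.9333
```

View pics/g1.png

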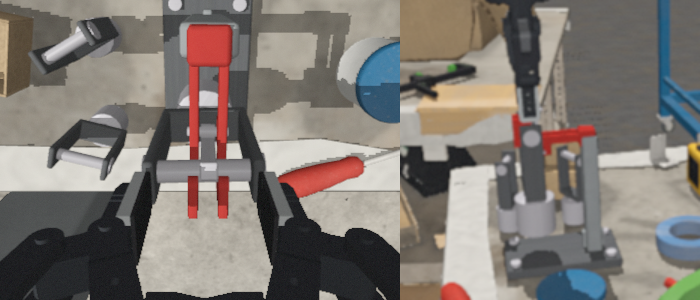

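Suspicious: the gap closed to 50 mm across 60 mm cheeks, so the fingers have missed them. In the side view the fingertips seem to end at the cheek top. I'll check this with projected marks.

Run:
```python
from h import *
im=cv2.imread("pics/s1.png"); x0,y0,s=190,60,5
c=cv2.resize(im[y0:y0+120,x0:x0+120],None,fx=s,fy=s,interpolation=cv2.INTER_CUBIC)
for p,col in(([.5035,-.4375,.142],(0,255,0)),([.5035,-.4375,.161],(255,255,0)),([.5035,-.4375,.179],(0,0,255)),([.57,-.41,.165],(255,0,255)),([.5035,-.4375,.215],(0,255,255))):
    u=(proj("side",p)-[x0,y0])*s+s/2; print(p,u); cv2.drawMarker(c,tuple(int(v) for v in u),col,0,14,1)
cv2.imwrite("pics/s1m.png",c); print(read_finger_gap(),read_ft_force())
```

```text
[0.5035, -0.4375, 0.142] [291.22425731 878.11914216]
[0.5035, -0.4375, 0.161] [286.78263988 823.5222131 ]
[0.5035, -0.4375, 0.179] [282.49878673 770.86454278]
[0.57, -0.41, 0.165] [476.99338272 766.82446158]
[0.5035, -0.4375, 0.215] [273.70118021 662.72323915]
0.050362048210583266 [ 0.30958193 -0.08399542  0.30981228]
```

View pics/s1m.png

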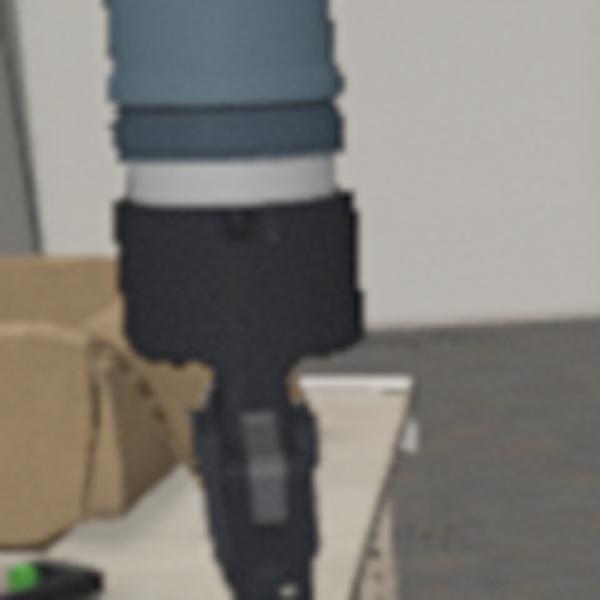

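Run:
```python
from h import *
x0,y0,s=205,170,5
out=[]
for n in("s1a","s1"):
    im=cv2.imread(f"pics/{n}.png")
    c=cv2.resize(im[y0:y0+110,x0:x0+78],None,fx=s,fy=s,interpolation=cv2.INTER_CUBIC)
    for p,col in(([.5035,-.4375,.142],(0,255,0)),([.5035,-.4375,.161],(255,255,0)),([.5035,-.4375,.179],(0,0,255)),([.5035,-.4375,.215],(0,255,255))):
        u=(proj("side",p)-[x0,y0])*s+s/2; cv2.drawMarker(c,tuple(int(v) for v in u),col,0,14,1)
    out.append(c)
cv2.imwrite("pics/s1n.png",np.hstack(out))
for z in(.142,.161,.18,.2): print(z,[proj("wrist",[.5035,y,z]) for y in(-.4075-.025,-.4075+.025)])
```

```text
0.142 [array([369.45925041, 270.60342133]), array([284.57707343, 270.57049156])]
0.161 [array([373.99422628, 285.36228693]), array([280.63755876, 285.32704185])]
0.18 [array([379.53512981, 303.39489677]), array([275.82413496, 303.3570624 ])]
0.2 [array([386.87095286, 327.26898774]), array([269.45134308, 327.2281307 ])]
```

View pics/s1n.png

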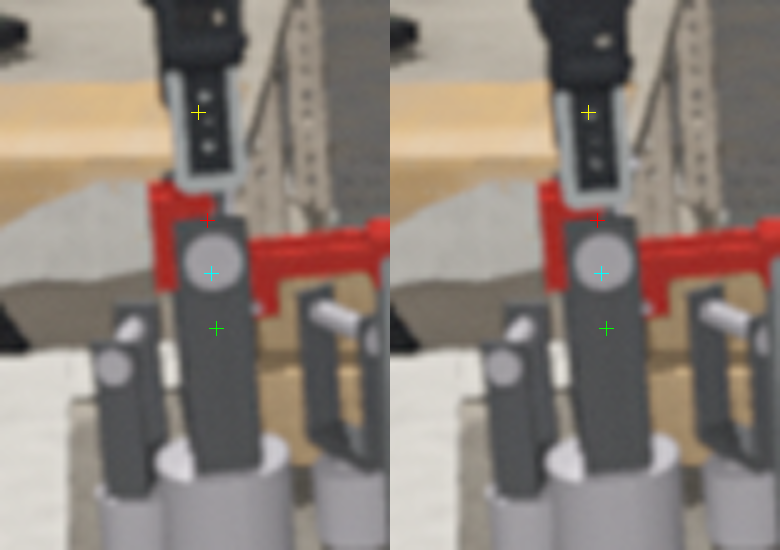

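The side view confirms it. With a TCP reading of z 0.161, the fingertips are really at about z 0.185, resting just above the cheeks, whereas the stated tip offset puts them at 0.142. The marks on the weight agree with the geometry, so the tool offset is what's off, by about 36 mm. I'll open, go down in watched steps, and check again.

Run:
```python
from h import *
np.set_printoptions(precision=3,suppress=True)
move_gripper(.085,50)
f0=np.array(read_ft_force())
for z in np.arange(.155,.1249,-.005):
    movel([.5035,-.4075,z],speed=.05); f=np.array(read_ft_force())-f0
    print(round(z,3),f,read_eef_pos()[2])
    if np.linalg.norm(f)>3: print("contact"); break
im=save("wrist","w4"); im2=save("side","s2")
x0,y0,s=205,150,5
cv2.imwrite("pics/g2.png",np.hstack([cv2.resize(im[200:400,200:460,::-1],(494,380)),cv2.resize(im2[y0:y0+127,x0:x0+78,::-1],None,fx=3,fy=3)[:380,:230]]))
print(read_time_s())
```

```text
0.155 [-0.304 -0.389 -0.179] 0.1541763516927757
0.15 [ 0.329  0.369 -0.98 ] 0.14935294759114806
0.145 [-0.156 -0.737 -1.63 ] 0.1444158780102102
0.14 [ 0.529  0.409 -0.783] 0.13941687187637275
0.135 [ 0.909 -0.251 -0.935] 0.13443786803718477
0.13 [ 0.486  0.308 -1.164] 0.12943368537151123
0.125 [ 0.837  0.098 -0.277] 0.12443108220888452
13.3417
```

View pics/g2.png

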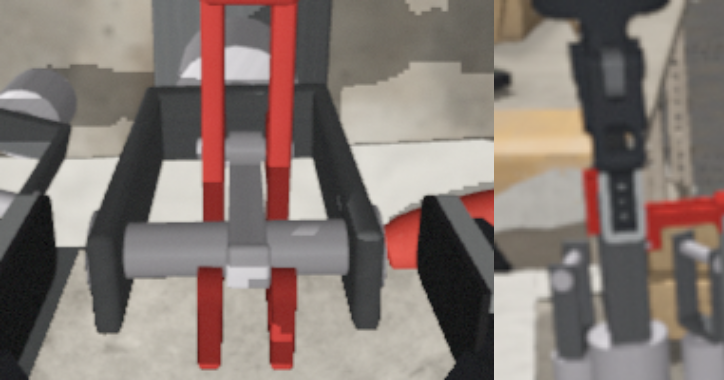

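The fingers now straddle the cheeks, with about equal gaps of 35 px each side in the wrist crop, and the pad covers the pin in the side view. Closing.

Run:
```python
from h import *
np.set_printoptions(precision=3,suppress=True)
f0=np.array(read_ft_force())
move_gripper(.05,50); pause(.3)
print(read_finger_gap(),read_eef_pos(),f0,read_ft_force(),read_ft_torque(),read_time_s())
f0=np.array(read_ft_force()); p=np.array(read_eef_pos())
movel([p[0],p[1],.126],speed=.01); pause(.2); print("lift1",np.array(read_ft_force()),read_eef_pos())
```

```text
0.059887515202983174 [ 0.504 -0.408  0.126] [ 0.762 -0.632  0.469] [0.78  0.152 2.237] [-0.125  0.074  0.007] 13.9917
lift1 [ 0.69  -0.242 -0.325] [ 0.504 -0.408  0.126]
```

Run:
```python
from h import *
np.set_printoptions(precision=4,suppress=True)
p=np.array(read_eef_pos()); print(p)
x,y,z=.5035,-.4075,.126
def F(): 
    pause(.1); return np.mean([read_ft_force() for _ in range(5)],0)
for i in range(6):
    f=F(); print(z,f)
    if f[2]<-2.3: break
    z+=.0004; movel([x,y,z],speed=.01)
print("push")
for i in range(9):
    x+=.0008; movel([x,y,z],speed=.01); f=F(); print(round(x,4),f,np.array(read_eef_pos()))
    if abs(f[0])>6 or f[2]>4 or f[2]<-7: break
print(read_time_s())
```

```text
[ 0.5036 -0.4078  0.1256]
0.126 [ 0.4691 -1.9164 -1.4695]
0.1264 [-0.5061  0.4098 -2.4504]
push
0.5043 [-0.1134 -0.1279 -3.7653] [ 0.5042 -0.4073  0.1262]
0.5051 [-0.7059  0.0952 -3.6858] [ 0.505  -0.4075  0.1264]
0.5059 [-1.5663  1.7054 -3.358 ] [ 0.5051 -0.4075  0.1262]
0.5067 [-4.5016  0.1283 -1.1916] [ 0.5052 -0.4075  0.1262]
0.5075 [-5.4795  0.4066 -1.1125] [ 0.5056 -0.4076  0.1261]
0.5083 [-6.      1.9613 -0.5966] [ 0.5062 -0.4077  0.1262]
0.5091 [-6.5889  0.2346  0.1156] [ 0.5069 -0.4078  0.1262]
17.3583
```

Run:
```python
from h import *
np.set_printoptions(precision=4,suppress=True)
x,y,z=.5091,-.4075,.1264
def F(): 
    pause(.08); return np.mean([read_ft_force() for _ in range(5)],0)
for i in range(22):
    x+=.0006; movel([x,y,z],speed=.01); f=F(); e=np.array(read_eef_pos()); print(round(x,4),f,e)
    if f[0]<-11.5 or f[2]>5 or f[2]<-8 or e[0]>.5156: break
pause(.3);print(F(),read_eef_pos(),read_time_s())
```

```text
0.5097 [-6.3615  0.916  -0.0347] [ 0.5075 -0.4078  0.1263]
0.5103 [-6.1443  1.1    -0.4407] [ 0.508  -0.4078  0.1264]
0.5109 [-7.736   1.0461  0.2576] [ 0.5085 -0.4078  0.1264]
0.5115 [-6.7157  0.8827  0.3436] [ 0.509  -0.4078  0.1264]
0.5121 [-7.1804  2.2812  0.556 ] [ 0.5096 -0.4078  0.1265]
0.5127 [-7.5616  0.737   1.8051] [ 0.5101 -0.4078  0.1265]
0.5133 [-7.8575  1.0602  0.9796] [ 0.5106 -0.4078  0.1265]
0.5139 [-8.1007  2.3186  0.5518] [ 0.5111 -0.4078  0.1265]
0.5145 [-7.971   1.0163  0.7654] [ 0.5116 -0.4078  0.1265]
0.5151 [-7.4838  1.5631  0.9296] [ 0.5121 -0.4079  0.1265]
0.5157 [-7.5308  2.7141  1.8699] [ 0.5126 -0.4079  0.1265]
0.5163 [-7.9638  2.3613  0.9459] [ 0.513  -0.4078  0.1264]
0.5169 [-8.9899  2.045   1.249 ] [ 0.5135 -0.4078  0.1264]
0.5175 [-8.1219  2.1734  1.6289] [ 0.5139 -0.4079  0.1263]
0.5181 [-8.6155  2.2796  1.2049] [ 0.5144 -0.4079  0.1263]
0.5187 [-7.4471  1.7739  1.567 ] [ 0.5148 -0.4078  0.1262]
0.5193 [-8.9547  1.8056  1.2441] [ 0.5153 -0.4078  0.1262]
0.5199 [-8.5801  2.9961  1.7459] [ 0.5155 -0.4079  0.1261]
0.5205 [-10.5731   2.7403   2.9455] [ 0.5155 -0.4079  0.1261]
0.5211 [-11.4482   2.4173   2.6019] [ 0.5154 -0.4079  0.1261]
0.5217 [-11.4135   3.2656   4.1648] [ 0.5155 -0.4078  0.1261]
0.5223 [-12.6112   2.8441   4.0928] [ 0.5155 -0.4079  0.1261]
[-12.6074   3.5113   3.7603] [ 0.5155 -0.4078  0.1261] 25.075
```

The keeper met its stop: the TCP stalled at x 0.5155 while the force rose to 12.6 N, and it has been held there. Next I'll ease back slightly and lift out past the lip, monitoring the force.

Run:
```python
from h import *
np.set_printoptions(precision=4,suppress=True)
x,y,z0=.5199,-.4075,.1264
movel([x,y,z0],speed=.01)
def F(): return np.mean([read_ft_force() for _ in range(4)],0)
ok=True
for k in range(1,16):
    dz=.002*k; movel([x,y,z0+dz],speed=.02); f=F(); e=np.array(read_eef_pos()); print(round(dz,4),round(x,4),f,e)
    if f[2]<-13 or f[0]<-14 or f[2]>8: ok=False; print("stop"); break
    if e[0]>.5165: x-=.0006   # keep pin just behind the lip
    if e[0]<.5145: x+=.0006
print(ok,read_time_s(),read_finger_gap())
im=save("side","s3")
```

```text
0.002 0.5199 [-8.7819  0.7361 -1.3257] [ 0.5148 -0.4079  0.127 ]
0.004 0.5199 [-8.2401  1.556  -2.9017] [ 0.5147 -0.4079  0.1285]
0.006 0.5199 [-8.2712  0.2177 -4.3045] [ 0.5149 -0.408   0.1303]
0.008 0.5199 [-6.7288  0.5412 -3.7238] [ 0.5153 -0.4079  0.1324]
0.01 0.5199 [-5.5234 -0.4474 -4.2608] [ 0.5158 -0.4079  0.1345]
0.012 0.5199 [-5.6843 -1.2187 -4.521 ] [ 0.5163 -0.4079  0.1367]
0.014 0.5199 [-4.9822 -0.9192 -4.55  ] [ 0.5168 -0.4079  0.1389]
0.016 0.5193 [-4.9022 -0.4458 -3.9612] [ 0.5165 -0.4078  0.141 ]
0.018 0.5187 [-4.9878 -0.0648 -5.2578] [ 0.5171 -0.4077  0.1436]
0.02 0.5181 [-4.4401 -0.1354 -4.8198] [ 0.5181 -0.4077  0.1466]
0.022 0.5175 [-2.9003 -0.1723 -4.5198] [ 0.518  -0.4075  0.1489]
0.024 0.5169 [-3.4035 -0.2867 -3.3904] [ 0.5175 -0.4075  0.1509]
0.026 0.5163 [-3.1074  0.3992 -2.8093] [ 0.5169 -0.4077  0.1531]
0.028 0.5157 [ 0.2563 -0.153  -3.5681] [ 0.5176 -0.408   0.1556]
0.03 0.5151 [-0.0813 -0.6915 -5.0931] [ 0.5163 -0.4072  0.1567]
True 29.2833 0.0593184235483987
```

Run:
```python
from h import *
np.set_printoptions(precision=4,suppress=True)
y=-.4075
def F(): pause(.1); return np.mean([read_ft_force() for _ in range(5)],0)
movel([.5155,y,.1592],speed=.02); print(F(),read_eef_pos())
for x in(.5115,.5075,.5035,.4985,.4935,.485,.475,.465,.445,.425):
    movel([x,y,.1592],speed=.05); f=F(); print(x,f,np.array(read_eef_pos()))
    if abs(f[0])>4 or f[2]<-9 or f[2]>2: print("stop");break
print(read_time_s(),read_finger_gap())
im=save("side","s4"); w=save("wrist","w5")
cv2.imwrite("pics/g3.png",np.hstack([cv2.resize(im[130:330,150:340,::-1],(380,400)),cv2.resize(w[100:430,120:500,::-1],(420,400))]))
```

```text
[ 0.2663 -0.197  -3.0159] [ 0.5155 -0.4075  0.1592]
0.5115 [ 0.3515 -0.0059 -3.6454] [ 0.5113 -0.4076  0.1592]
0.5075 [ 0.4874  0.1483 -3.9721] [ 0.5074 -0.4076  0.1592]
0.5035 [ 0.1828  0.3201 -3.9135] [ 0.5034 -0.4076  0.1593]
0.4985 [ 0.3219 -0.1365 -3.3569] [ 0.4984 -0.4076  0.1592]
0.4935 [ 0.0081 -0.7626 -4.2004] [ 0.4934 -0.4076  0.1592]
0.485 [-0.4429 -0.7013 -4.5017] [ 0.485  -0.4076  0.1593]
0.475 [ 0.5083 -0.2014 -3.0206] [ 0.4751 -0.4076  0.1593]
0.465 [-0.2893 -0.7497 -3.8247] [ 0.4651 -0.4075  0.1593]
0.445 [-1.1682  0.2539 -3.7337] [ 0.4454 -0.4074  0.1594]
0.425 [-0.0353 -0.4247 -3.3607] [ 0.4255 -0.4074  0.1594]
34.0917 0.059442498296067466
```

View pics/g3.png

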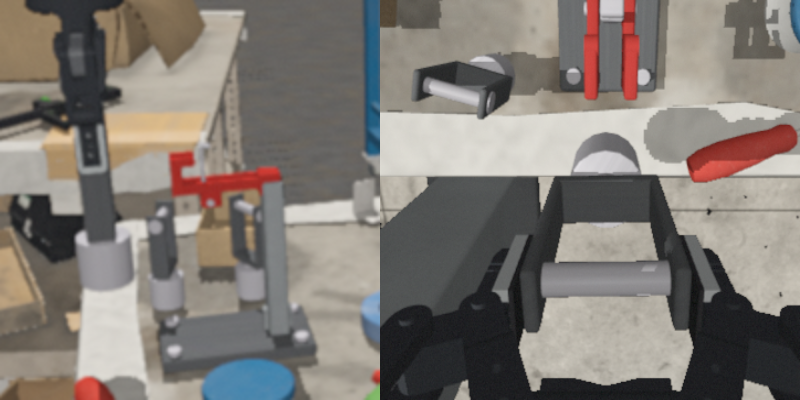

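The weight is clear at (95,200) in the left crop, the keeper stands upright in the hook at (203,155), and the hook is empty. Carrying it over to the tray now.

Run:
```python
from h import *
from scipy.spatial.transform import Rotation as R
np.set_printoptions(precision=4,suppress=True)
movel([.425,-.4075,.29],speed=.2)
q=(R.from_euler("z",-.2)*R.from_quat([1,0,0,0])).as_quat()
movel([.559,-.182,.29],q,speed=.2)
movel([.559,-.182,.15],speed=.15); pause(.2)
print(read_eef_pos(),read_ft_force(),read_finger_gap(),read_time_s())
e=np.array(read_eef_pos())
obs={}
ims={}
for c in("scene","side"):
    ims[c]=save(c,c+"5")
    for n in("weight_pin","weight_foot","kraft_tray"):
        r=tip_of(c,n); g={"weight_pin":e+[0,0,.039],"weight_foot":e-[0,0,.085],"kraft_tray":[.559,-.182,0]}[n]
        pr=proj(c,g); 
        print(c,n,"expect",pr,[(np.round(k["at"],1).tolist(),round(k["confidence"],2)) for k in r[:4]])
        if r:
            k=min(r,key=lambda k:np.hypot(*(np.array(k["at"])-pr))); obs.setdefault(n,[]).append((c,k["at"]))
for n,o in obs.items(): print(n,tri(o) if len(o)>1 else o)
a=ims["scene"][230:430,160:360,::-1]; b=ims["side"][150:290,190:330,::-1]
cv2.imwrite("pics/g4.png",np.hstack([cv2.resize(a,(400,400)),cv2.resize(b,(400,400))]))
```

```text
[ 0.5599 -0.1823  0.1513] [ 0.4347 -0.3047 -3.1278] 0.059464412161588764 37.7333
scene weight_pin expect [253.2915 263.4106] [([363.0, 312.3], 0.94), ([321.0, 289.5], 0.66), ([253.3, 259.9], 0.58)]
scene weight_foot expect [257.034  343.8201] [([360.9, 362.7], 0.93), ([317.6, 340.9], 0.8), ([255.8, 341.9], 0.69)]
scene kraft_tray expect [259.1174 382.5132] [([258.4, 382.1], 0.95), ([383.6, 330.9], 0.5), ([220.5, 309.8], 0.4)]
side weight_pin expect [263.5708 168.3304] [([231.2, 235.5], 0.95), ([275.5, 235.4], 0.85), ([265.2, 168.6], 0.71)]
side weight_foot expect [267.1091 223.2704] [([234.4, 280.6], 0.85), ([266.8, 225.9], 0.65), ([274.8, 277.0], 0.58)]
side kraft_tray expect [268.4577 250.7135] [([268.7, 251.2], 0.62), ([270.2, 223.1], 0.47)]
weight_pin [ 0.5636 -0.1864  0.1914]
weight_foot [ 0.5615 -0.1847  0.0638]
kraft_tray [ 0.56   -0.1822 -0.0007]
```

View pics/g4.png

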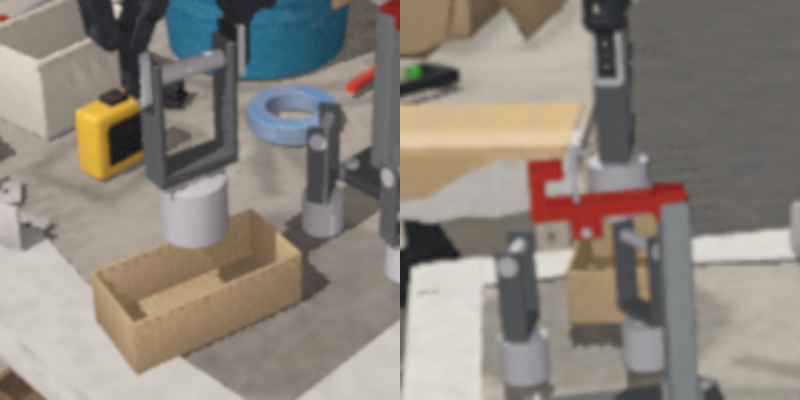

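The weight hangs upright over the tray. Networks put the foot at (0.5615,-0.1847) and the tray at (0.560,-0.182), so they are aligned within a few mm. Lowering with a force guard.

Run:
```python
from h import *
np.set_printoptions(precision=3,suppress=True)
x,y=.559,-.181
def F(): pause(.05); return np.mean([read_ft_force() for _ in range(4)],0)
movel([x,y,.108],speed=.08); movel([x,y,.096],speed=.03); print(F(),read_eef_pos())
z=.096
while z>.078:
    z-=.001; movel([x,y,z],speed=.02); f=F(); print(round(z,3),f,read_eef_pos()[2])
    if f[2]>0.5 or np.hypot(f[0],f[1])>4: break
pause(.3); print(F(),read_ft_torque(),read_time_s())
im=save("scene","scene6"); s=save("side","side6"); w=save("wrist","w6")
cv2.imwrite("pics/g5.png",np.hstack([cv2.resize(im[260:420,180:340,::-1],(400,400)),cv2.resize(w[60:460,120:520,::-1],(400,400))]))
```

```text
[ 0.603  0.15  -3.409] [ 0.559 -0.181  0.096]
0.095 [ 0.355  0.049 -3.408] 0.09507967570934941
0.094 [-0.671 -0.382 -4.057] 0.0939426923198439
0.093 [ 0.749 -0.802 -3.154] 0.09293922232831037
0.092 [ 0.534  0.051 -3.502] 0.09193973628362566
0.091 [ 0.453  0.867 -3.159] 0.09092020616502433
0.09 [ 0.209  0.532 -3.937] 0.08994448598619859
0.089 [-0.006 -0.056 -4.145] 0.08893151570498767
0.088 [-0.265 -0.45  -3.736] 0.08792693542296645
0.087 [ 0.479  0.031 -2.395] 0.08712862432251713
0.086 [-2.289  0.804  4.416] 0.08707691496729812
[-1.927 -0.467  5.559] [ 0.169  0.525 -0.003] 42.7583
```

View pics/g5.png

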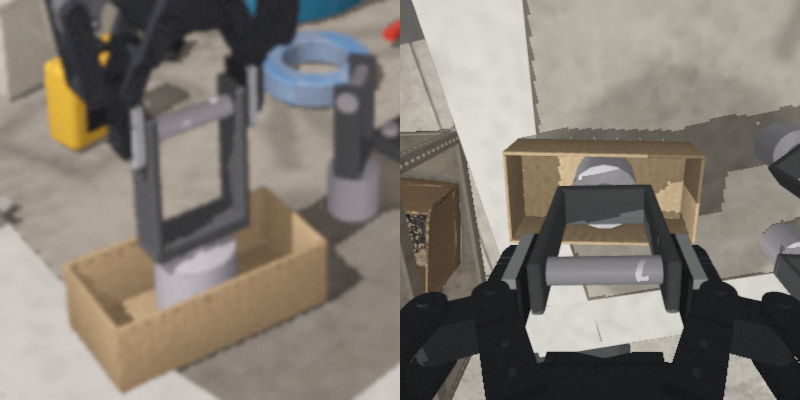

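Foot contact came at z 0.087, as predicted, and the weight stands centred between the tray walls. Releasing.

Run:
```python
from h import *
np.set_printoptions(precision=3,suppress=True)
movel([.559,-.181,.0867],speed=.01); print(read_ft_force())
move_gripper(.066,20); pause(.2); move_gripper(.085); pause(.2); print(read_finger_gap(),read_ft_force())
movel([.559,-.181,.18],speed=.08); movel([.559,-.181,.30],speed=.2); pause(.5); print(read_ft_force(),read_time_s())
s=save("scene","scene7")
for c in("scene","side"):
    if c=="side": sd=save(c,"side7")
    for n in("weight_foot","weight_pin","kraft_tray","tape_measure","grease_tin","blue_tape"): print(c,n,[(np.round(k["at"],1).tolist(),round(k["confidence"],2)) for k in tip_of(c,n)[:3]])
cv2.imwrite("pics/g6.png",np.hstack([cv2.resize(s[220:420,180:420,::-1],(480,400)),cv2.resize(sd[190:330,215:325,::-1],(314,400))]))
print("expect foot/pin scene",proj("scene",[.559,-.181,.002]),proj("scene",[.559,-.181,.126]),"side pin",proj("side",[.559,-.181,.126]))
```

```text
[-1.579  0.332  3.727]
0.08514301666771208 [-0.302 -0.669  0.02 ]
[0.179 0.32  0.274] 46.7
scene weight_foot [([319.6, 341.1], 0.96), ([362.1, 363.6], 0.74), ([259.4, 379.0], 0.72)]
scene weight_pin [([363.8, 312.1], 0.96), ([322.5, 291.7], 0.88), ([254.3, 305.6], 0.65)]
scene kraft_tray [([258.3, 384.4], 0.91)]
scene tape_measure [([222.0, 308.5], 0.56)]
scene grease_tin [([422.6, 291.5], 0.68)]
scene blue_tape [([308.5, 293.8], 0.58)]
side weight_foot [([232.9, 280.3], 0.93), ([270.5, 250.8], 0.86), ([275.9, 275.5], 0.67)]
side weight_pin [([276.0, 236.9], 0.92), ([230.4, 238.4], 0.76), ([264.5, 196.1], 0.67)]
side kraft_tray [([266.6, 252.2], 0.79)]
side tape_measure [([359.9, 257.2], 0.97), ([271.3, 253.5], 0.68)]
side grease_tin [([277.6, 350.9], 0.74)]
side blue_tape [([252.5, 302.9], 0.65), ([356.0, 291.6], 0.59)]
expect foot/pin scene [258.539 381.744] [255.052 307.263] side pin [264.956 197.304]
```

View pics/g6.png

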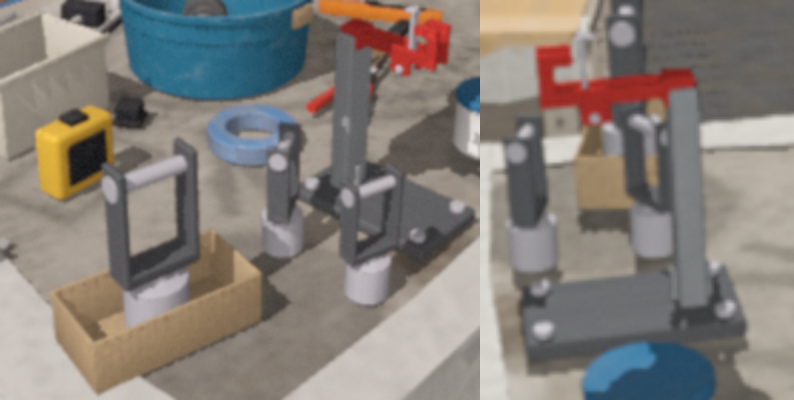

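The weight stands upright in the tray, the keeper is upright in the hook, and the other things have not moved. Handing in.

```bash
python3 -c "
from bench import *
print(sign_off(), read_time_s())"
```

```text
the job is handed in; nothing more can be done
the job is handed in; nothing more can be done
```

The test weight is off the hook and standing upright in the cardboard tray, and the job was handed in at about 47 s of the 72 s allowed. `sign_off` gave no verdict.

- **Grasp:** The first close missed, because the fingertips sat about 36 mm farther back than the stated tool offset. The gap reading (50 mm across 60 mm cheeks) and the side view both showed it. I opened, went about 36 mm lower and gripped properly, at a gap of 59.9 mm. Contact forces stayed small throughout.
- **Keeper:** The pin pushed the keeper to its stop at about 12.6 N on the wrist sensor (limit 20 N). I held it there, eased back, lifted out past the lip and drew the weight away over the nose.
- **Set-down:** The foot touched the tray floor at the predicted height. The peak push was about 9 N, and I released only after that.

**Last checks:**
- The weight's detected foot and pin positions were within about 3 px of the expected upright pose.
- The tray was flat and still in place.
- The keeper looked shut. I judged that from the pictures only, as there is no keeper reading.
- The tape measure, grease tin and blue tape were found within about 4 px of where they started. One side-view detection of the blue tape was false, on the stand base, but a second detection was in the right place.

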